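# Close up the file-block row with the clicking stop

## Task

Close up the row in the file-block rack: with the fingertips, push the sliding stop from behind along its rails, through the first two notches, until it drops into the third and last notch, with both file blocks standing upright between it and the fixed end. Use no grip: do not pinch the stop, do not touch or lift the blocks, do not ram them hard against the end, and leave the things around the rack where they are. Finish with the hand clear.

Things in the scene. Friction and masses are not known exactly. Their poses are not given: they have to be found in the camera images.
- rack: Metal rack fixed to the worktop, 104 mm wide (x), 300 mm long (y), base 8 mm thick. Origin: centre of its underside. +y points along the row to the fixed end block (49 mm wide, inner face at y = +135 mm, top 48 mm above the worktop). Mid channel for the blocks: 45 mm wide, floor 8 mm up, side lips 18 mm up. Guide rails, tops 20 mm up, at x = -41 and +41 mm.
- last_notch (a point): The third, wanted notch, on top of the rail at x = -41 mm, 20 mm above the worktop: a groove between two 3 mm high cross ridges 12 mm apart. Two like notches lie 40 and 80 mm before it (rack's -y). When the stop is home, this point is under its brass plunger, 4 mm behind the stop's back face.
- stop (a joint): Travel (m) of the sliding stop along the rack's +y; 0 = fully back, largest 0.165. Starts between 0 and 0.045. Notches at 0.060, 0.100, 0.140 (wanted; leaves 80 mm for two 38 mm blocks). Sliding takes 1 to 2 N plus the blocks' friction. A sprung plunger climbs a ridge 6 mm before and after each notch: push rises to some 6 to 10 N, then falls off; the stop jumps ahead and centres in the notch.
- stop_back (a point): Centre of the flat back face of the stop, the face to push along the rack's +y, 50 mm above the worktop; moves with the stop. The stop is an upright plate 96 mm wide, 9 mm thick, 22 to 70 mm above the worktop, a 43 mm wide tongue reaching down to 11 mm. Behind it is open but for a shoe on each rail, 17 mm long, up to 36 mm above the worktop, 68 mm between them. Fingers keep off its front.
- block_near: Loose steel file block, 37 (x) by 38 (y) by 34 mm with small files standing in it to 59 mm, 60 to 120 g, in the rack's channel in front of the stop. Origin: centre of its underside.
- block_far: The same kind of file block, in the channel between block_near and the fixed end. Origin: centre of its underside.
- spare_block: The same kind of file block, standing loose on the worktop behind the rack (a bystander, to be left alone). Origin: centre of its underside.
- dropper: Loose dropper bottle, 29 mm across, 62 mm tall, on the worktop behind the rack (a bystander). Origin: centre of its underside.
- pot: Loose cement pot with a lid, 47 mm across, 40 mm tall, on the worktop on the robot's side of the rack (a bystander). Origin: centre of its underside.
- dappen: Small loose glass dappen dish, 33 mm across, 24 mm tall, on the robot's side of the rack (a bystander). Origin: centre of its underside.
Mind the look-alikes: they are no part of the job. Leave any yellow look-alike of the block_far alone. What is shaped like the block_near but yellow is not meant.

How it is judged (in metres and radians):
At the end, for the whole second after the job is handed in: The stop rests in the third notch (travel 0.140 m, within 2.8 mm), still; both blocks stand still and upright (within 0.1 rad), down on the channel floor (within 3 mm), between stop and fixed end (along the rack's y: near block's centre over 60 mm, far block's under 125 mm) (value of joint stop between 0.1372 and 0.1428 m and velocity of joint stop between -0.005 and 0.005 m/s and angle between each of block_near, block_far's own z axis and vertical below 0.1 rad and y of block_near in the frame of rack above 0.06 m and y of block_far in the frame of rack below 0.125 m and z of each of block_near, block_far in the frame of rack below 0.011 m and linear speed of each of block_near, block_far below 0.01 m/s); the robot touches nothing.
It fails at once if a block of the row is lifted more than 12 mm off the channel floor or tipped more than 0.5 rad (z of any of block_near, block_far in the frame of rack above 0.02 m or angle between any of block_near, block_far's own z axis and vertical above 0.5 rad).
It fails at once if the fingers touch a block of the row with more than 1 N (contact force between the fingers and block_near above 1 N or contact force between the fingers and block_far above 1 N).
It fails at once if the fingers press with more than 1 N on the front face of the stop (it is pinched) (contact force between the fingers and stop_c1 above 1 N).
It fails at once if the row is rammed: more than 25 N between the far block and the rack (contact force between block_far and rack above 25 N).
It fails at once if a bystander (spare block, dropper, pot, dappen dish) is moved more than 20 mm or lifted (distance of any of spare_block, dropper, pot, dappen from where it was at the start of the episode above 0.02 m).
It also fails if it takes over 38 s, if anything falls off the work surface, if the arm or the gripper's body presses on something with over 40 N, if the wrist force passes 120 N, or if a joint passes its speed limit or range.

## Robot

A 6-joint arm with a two-finger parallel gripper is mounted at the origin on a cart in front of the work surface, level with it; the furniture and walls round the work are solid. World frame = base frame: x ahead of the robot, y to its left, z up, the work surface at z = 0. Lengths are in m, angles in degrees, forces in N, time in s.
With the tool pointing down it reaches from about 0.375 to 0.9 m from the base axis. Payload 3.1 kg.
Tool frame: the origin (TCP) lies midway between the tips of the shut fingers; the grasp point (between the pads) lies bot.hold_point_z behind it (bot.hold_point_z is the distance from the TCP to the grasp point, in m); z points along the fingers, y is the direction in which the jaws open and shut (so a half turn about z gives the same grasp; the last joint's range is limited). The gripper opens to 87 mm and grips with 3 to 60 N. Pads are 19 mm wide; open, the fingers measure 117 mm over their backs; the gripper's body (75 mm by 190 mm) begins 51 mm behind the grasp point.
Start: joints at [60.762, 30.224, 82.088, -0, 67.689, -10.227], TCP at [0.204, 0.591, 0.223] pointing down, gripper open.
Joint ranges: [-176.69, 176.69], [-43.24, 126.21], [12.49, 139.97], [-82, 262], [0, 151.66], [-163.58, 163.58]. Speed limits (degrees/s): [159.86, 159.86, 180, 180, 180, 180].

## Interface

Orientations are given as a 3x3 rotation matrix whose columns are the frame's x, y, z axes.
In Python, from rig import bot, vision, hand_in gives the robot as it stands. The module is installed in compiled form; this text tells all that it offers.
- The arm moves only by the shell command python3 -m handwheel 'ROWS'. ROWS is JSON, a list of rows, each an object of numbers: "hand": the gripper's target within -1 to 1 (fully open at 1, half-way at 0, shut at -1); "dx", "dy", "dz": the shift along the world's x, y, z in cm; "wx", "wy", "wz": the turn, a rotation vector about the world's x, y, z in rad. In form: [{"hand": .., "dx": .., "dy": .., "dz": .., "wx": .., "wy": .., "wz": ..}, ...]. A call has 1 to 10 rows; each row shifts and turns the commanded pose from where the row before left it; what a row does not reach is not made up. A row lasts 1/10 s, in which the tool goes at most 50 mm and 8.59 degrees, less where a joint would pass 70% of its speed; a pose out of reach is approached as far as the arm can. A call with a gripper value outside its range is refused whole. The fingers move at their own pace and stop on an object; the grip force is fixed at half the most. Time passes only in rows, so rows that do not move let the fingers close. It gives the time, the measured TCP pose, the force and the opening at its end, in the units of the state.
- bot.read_state(): the state, without advancing time (a new reading comes with each control period).
- vision.capture(name): name is "scene" or "top"; returns (picture, depth): 420x560x3 uint8, red, green, blue; 420x560 float32, m along the optical axis (not along the pixel's ray), 0 where there is no reading.
- vision.get_calibration(name): a dict with "fx", "fy", "cx", "cy" (pixels), "rvec" (rotation vector, rad) and "tvec" (3), from world to camera coordinates, as OpenCV has them. Camera axes: x right, y down, z forward; pixel columns grow to the right and rows downward; lengths in m; the calibration is good to about 2 mm. A picture is of the moment at which its call begins. get_calibration takes no time and is no camera call.
- hand_in(): hands the job in, once; it reports no verdict.
The state is a dict: "time_s": time; "joint_positions": joint angles; "qvel": joint speeds; "tau": joint torques, N m; "position": TCP position; "tcp_rot": TCP orientation; "force": force on the tool from outside, world axes, zero at the start; "moment": the same for the moment, N m; "opening": opening from 0.0 (shut) to 1.0 (fully open).
Only numpy, scipy, OpenCV 4.12 (cv2) and the standard library are available. Lean on these libraries where they do the work, as an engineer would, in place of code of your own. Each camera call takes 0.05 s, during which the arm holds its last target.

## Working session

There is one attempt and no reset: what is moved stays moved. The work goes in short steps, Python scripts to look and compute and a shell command to move; the robot and the scene stay as the last step left them, time stands still between calls to the robot, and variables do not carry over. Pictures are saved under pics/ and viewed, and the job is handed in when it is done.

```bash
mkdir -p pics; cat > h.py <<'E'
import numpy as np, cv2
from rig import bot, vision
def cal(n):
    c=vision.get_calibration(n); K=np.array([[c['fx'],0,c['cx']],[0,c['fy'],c['cy']],[0,0,1]])
    R=cv2.Rodrigues(np.array(c['rvec'],float))[0]; t=np.array(c['tvec'],float).reshape(3)
    return K,R,t
def onplane(n,u,v,z):
    K,R,t=cal(n); d=R.T@np.linalg.inv(K)@np.array([u,v,1.]); o=-R.T@t
    return o+d*(z-o[2])/d[2]
def proj(n,p):
    K,R,t=cal(n); q=K@(R@np.array(p,float)+t); return q[:2]/q[2]
def cloud(n,dep):
    K,R,t=cal(n); h,w=dep.shape; u,v=np.meshgrid(np.arange(w),np.arange(h))
    P=np.stack([(u-K[0,2])/K[0,0]*dep,(v-K[1,2])/K[1,1]*dep,dep],-1)
    return (P-t)@R
E
python3 - <<'E'
from h import *
for n in('scene','top'):
    p,d=vision.capture(n); cv2.imwrite(f'pics/{n}0.png',p[...,::-1]); np.savez(f'{n}0.npz',p=p,d=d)
    K,R,t=cal(n); print(n,K[0,0],-R.T@t,R[2])
s=bot.read_state(); print(s,bot.hold_point_z)
E
```

```text
scene 530.4245481615848 [0.00329453 0.53810357 0.40432649] [ 0.59964031 -0.6845697  -0.41448259]
top 402.16375659755926 [ 0.38547763 -0.03633941  0.89102924] [ 0.16577442  0.01637282 -0.98602777]
{'time_s': 0.1, 'joint_positions': array([ 6.07594624e+01,  3.02743026e+01,  8.21478713e+01, -3.89691328e-04,
        6.76868611e+01, -1.02270500e+01]), 'qvel': array([-0.02892975, -0.04360438, -0.15529165, -0.0081315 , -0.01724732,
        0.09058547]), 'tau': array([-2.92725844e-07, -4.40987778e+01, -1.77150947e+01,  6.35244814e-02,
        5.33951260e-02, -4.20489414e-05]), 'position': array([0.20327538, 0.59034786, 0.22166886]), 'tcp_rot': array([[-9.45442600e-01,  3.25787410e-01, -9.24091034e-04],
       [ 3.25788552e-01,  9.45441194e-01, -1.66360379e-03],
       [ 3.31692561e-04, -1.87390017e-03, -9.99998189e-01]]), 'force': array([ 0.05247921, -0.37576907, -0.52617937]), 'moment': array([-0.00093028, -0.02009208, -0.0126097 ]), 'opening': 0.9995759562579978} 0.0187
```

View pics/scene0.png

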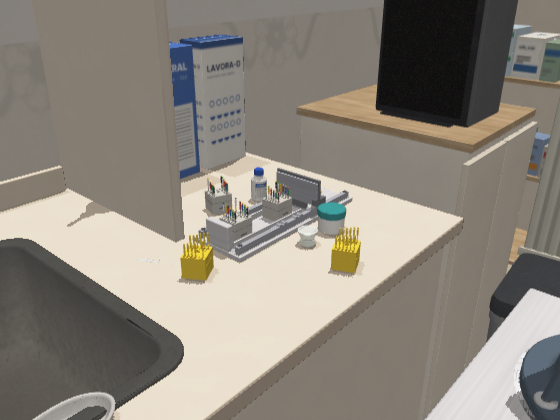

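View pics/top0.png

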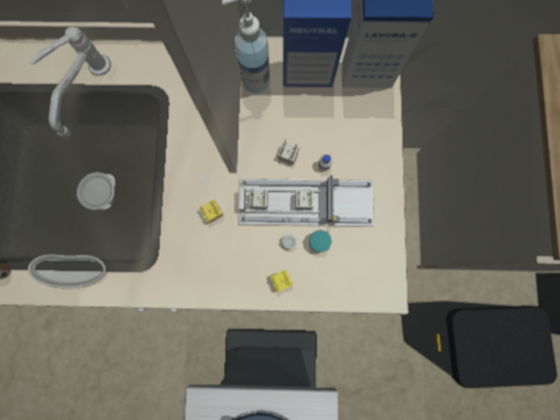

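```bash
python3 - <<'E'
from h import *
z=np.load('top0.npz'); p,d=z['p'],z['d']
c=p[130:300,190:410]; cv2.imwrite('pics/topcrop.png',cv2.resize(c,None,fx=3.6,fy=3.5,interpolation=cv2.INTER_CUBIC)[...,::-1])
C=cloud('top',d)
for nm,(u,v) in dict(table=(220,250),stop=(330,185),stop2=(330,215),end=(242,200),railL=(355,183),railR=(355,222),panel1=(200,80),panel2=(232,165),panel3=(180,20),b1=(258,200),b2=(303,200),dropper=(326,158),spare=(288,152),pot=(320,241),dapp=(289,242),y1=(211,211),y2=(282,281),box=(390,70),box2=(315,70),edge=(403,240),right=(440,180),bot=(255,50)).items(): print(nm,C[v,u].round(3),d[v,u].round(3))
z=np.load('scene0.npz'); p,d=z['p'],z['d']
c=p[160:290,170:370]; cv2.imwrite('pics/scenecrop.png',cv2.resize(c,None,fx=4,fy=4,interpolation=cv2.INTER_CUBIC)[...,::-1])
C=cloud('scene',d)
for nm,(u,v) in dict(panelbot=(175,225),panelbotL=(75,185),paneltop=(50,20),panelr=(160,10),stop=(300,190),box=(215,60)).items(): print(nm,C[v,u].round(3))
E
```

```text
table [ 0.437  0.1   -0.003] 0.892
stop [ 0.573 -0.136  0.065] 0.844
stop2 [ 0.51  -0.136  0.065] 0.834
end [0.541 0.05  0.047] 0.859
railL [ 0.589 -0.196  0.022] 0.888
railR [ 0.502 -0.195  0.02 ] 0.875
panel1 [0.622 0.069 0.425] 0.5
panel2 [0.612 0.071 0.069] 0.85
panel3 [0.633 0.069 0.528] 0.4
b1 [0.543 0.016 0.042] 0.864
b2 [ 0.545 -0.081  0.039] 0.866
dropper [ 0.633 -0.128  0.06 ] 0.859
spare [ 0.654 -0.047  0.031] 0.892
pot [ 0.458 -0.118  0.036] 0.853
dapp [ 0.456 -0.053  0.012] 0.878
y1 [0.518 0.118 0.033] 0.871
y2 [ 0.373 -0.039  0.035] 0.842
box [ 0.824 -0.262  0.085] 0.864
box2 [ 0.824 -0.101  0.081] 0.87
edge [ 0.467 -0.305 -0.003] 0.89
right [ 0.751 -0.629 -0.594] 1.515
bot [0.813 0.022 0.174] 0.779
panelbot [0.615 0.085 0.031]
panelbotL [0.913 0.09  0.019]
paneltop [0.904 0.089 0.318]
panelr [0.616 0.079 0.348]
stop [ 0.541 -0.133  0.042]
box [ 0.828 -0.206  0.226]
```

View crops.

View pics/topcrop.png

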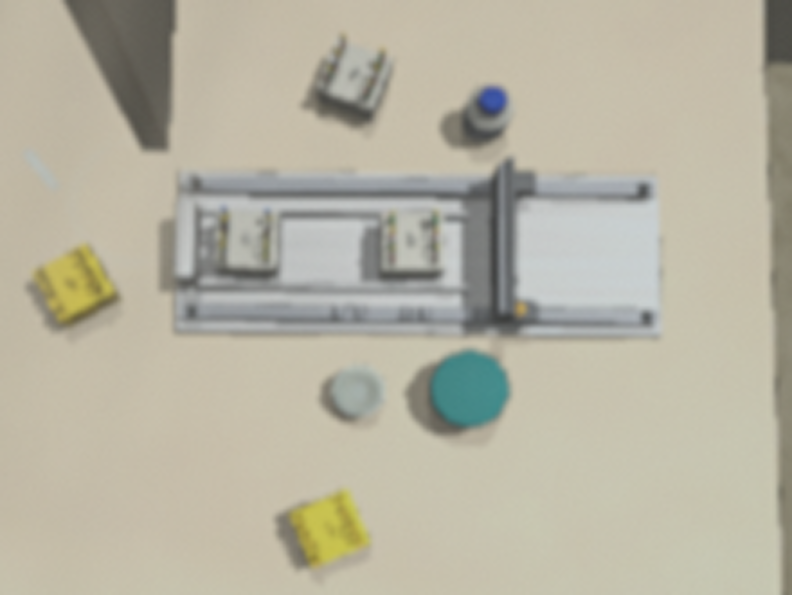

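View pics/scenecrop.png

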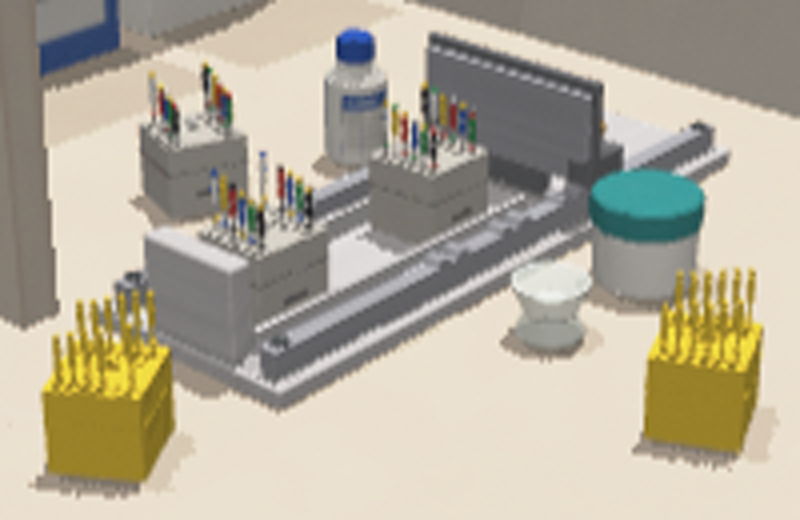

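The crops show: the row blocks at top px (258,200) and (303,200), both grey and in the channel. The grey spare is outside at (288,152). The yellow look-alikes are at (211,211) and (282,281). The stop, the dark plate, is at (330,200), with its brass plunger on the right-hand (-y) side at (334,218). The push is therefore to image left, about world +y.

```bash
python3 - <<'E'
from h import *
z=np.load('top0.npz'); p,d=z['p'],z['d']
# rack mask: grey/white less saturated than table
hsv=cv2.cvtColor(p,cv2.COLOR_RGB2HSV)
m=((hsv[...,1]<32)&(hsv[...,2]>90)).astype(np.uint8); 
roi=np.zeros_like(m); roi[165:240,225:390]=1; m&=roi
m=cv2.morphologyEx(m,cv2.MORPH_CLOSE,np.ones((9,9)))
cs,_=cv2.findContours(m,0,2); c=max(cs,key=cv2.contourArea); r=cv2.minAreaRect(c); b=cv2.boxPoints(r)
W=np.array([onplane('top',u,v,0.008)[:2] for u,v in b]); print('box',b.round(1).tolist(),W.round(4).tolist())
print('sides',[np.linalg.norm(W[i]-W[(i+1)%4]).round(4) for i in range(4)],'centre',W.mean(0).round(4))
hand=np.array([onplane('top',190+u/3.6,130+v/3.5,0.008)[:2] for u,v in [(178,172),(660,176),(660,335),(174,332)]]); print('hand',hand.round(4).tolist(),hand.mean(0))
C=cloud('top',d)
# stop top: z>0.058 in roi
s=(roi>0)&(C[...,2]>0.06)&(np.arange(560)[None]>318)
P=C[s]; v,u=np.nonzero(s); print('stop n',len(P),P.min(0),P.max(0), u.min(),u.max(),v.min(),v.max())
l=np.polyfit(P[:,0],P[:,1],1); print('slope dy/dx',l, 'ang',np.degrees(np.arctan(l[0])))
for row in range(180,222,5):
    q=u[v==row]; print(row,[ (k,C[row,k].round(4).tolist()) for k in (q.min(),q.max())] if len(q) else None)
Cs=cloud('scene',np.load('scene0.npz')['d']); 
f=(Cs[...,2]>0.04)&(Cs[...,2]<0.068)&(Cs[...,1]<-.11)&(Cs[...,1]>-.16)&(Cs[...,0]>.49)&(Cs[...,0]<.6)
Q=Cs[f]; print(len(Q),Q.mean(0)); print(np.polyfit(Q[:,0],Q[:,1],1))
E
```

```text
box [[225.0, 165.0], [389.0, 165.0], [389.0, 239.0], [225.0, 239.0]] [[0.6283, 0.0953], [0.6353, -0.2756], [0.468, -0.2715], [0.4603, 0.0881]]
sides [np.float64(0.371), np.float64(0.1674), np.float64(0.3597), np.float64(0.1682)] centre [ 0.548  -0.0909]
hand [[0.596, 0.0613], [0.5992, -0.2397], [0.4965, -0.2379], [0.4922, 0.0599]] [ 0.54599946 -0.08909918]
stop n 214 [ 0.38547763 -0.14218513  0.06033357] [ 0.59419812 -0.03633941  0.89102924] 319 383 165 232
slope dy/dx [-0.41747293  0.09448462] ang -22.659215380260246
180 [(np.int64(328), [0.5846, -0.1318, 0.0631]), (np.int64(332), [0.5839, -0.1397, 0.067])]
185 [(np.int64(328), [0.574, -0.1318, 0.0625]), (np.int64(369), [0.3855, -0.0363, 0.891])]
190 [(np.int64(328), [0.5637, -0.1321, 0.0605]), (np.int64(368), [0.3855, -0.0363, 0.891])]
195 [(np.int64(328), [0.5526, -0.1319, 0.062]), (np.int64(332), [0.5514, -0.1394, 0.069])]
200 [(np.int64(328), [0.542, -0.132, 0.0615]), (np.int64(332), [0.5404, -0.1391, 0.0713])]
205 [(np.int64(329), [0.5312, -0.1339, 0.063]), (np.int64(383), [0.3855, -0.0363, 0.891])]
210 [(np.int64(328), [0.521, -0.1321, 0.0605]), (np.int64(333), [0.5208, -0.1422, 0.0632])]
215 [(np.int64(329), [0.5099, -0.1338, 0.0641]), (np.int64(332), [0.5094, -0.1395, 0.0684])]
220 [(np.int64(331), [0.4994, -0.1377, 0.0654]), (np.int64(332), [0.4991, -0.1395, 0.068])]
703 [ 0.54475072 -0.13243627  0.05489981]
[ 0.02182248 -0.14432408]
```

```bash
python3 - <<'E'
from h import *
for u in (190+350/3.6,190+415/3.6): print('notch?',onplane('top',u,130+312/3.5,.02).round(4))
E
python3 -m handwheel '[{"hand":-1,"dx":2.2,"dy":-4.5,"wz":-0.1},{"hand":-1,"dx":2.2,"dy":-4.5,"wz":-0.1},{"hand":-1,"dx":2.2,"dy":-4.5,"wz":-0.1},{"hand":-1,"dx":2.2,"dy":-4.5,"wz":-0.1},{"hand":-1,"dx":2.2,"dy":-4.5,"wz":-0.1},{"hand":-1,"dx":2.2,"dy":-4.5,"wz":-0.1},{"hand":-1,"dx":2.2,"dy":-4.5,"wz":-0.1},{"hand":-1,"dx":2.2,"dy":-4.5,"wz":-0.1},{"hand":-1,"dx":2.2,"dy":-4.5,"wz":-0.1},{"hand":-1,"dx":2.2,"dy":-4.5,"wz":-0.1}]'
```

```text
notch? [ 0.5056 -0.0479  0.02  ]
notch? [ 0.5064 -0.0873  0.02  ]invalid input
```

The notches sit at y≈-0.048 and -0.087, as predicted from the rack pose. The refused call probably needs every key in each row.

```bash

python3 -m handwheel '[{"hand":-1,"dx":2.2,"dy":-4.5,"dz":0,"wx":0,"wy":0,"wz":-0.1},{"hand":-1,"dx":2.2,"dy":-4.5,"dz":0,"wx":0,"wy":0,"wz":-0.1},{"hand":-1,"dx":2.2,"dy":-4.5,"dz":0,"wx":0,"wy":0,"wz":-0.1},{"hand":-1,"dx":2.2,"dy":-4.5,"dz":0,"wx":0,"wy":0,"wz":-0.1},{"hand":-1,"dx":2.2,"dy":-4.5,"dz":0,"wx":0,"wy":0,"wz":-0.1},{"hand":-1,"dx":2.2,"dy":-4.5,"dz":0,"wx":0,"wy":0,"wz":-0.1},{"hand":-1,"dx":2.2,"dy":-4.5,"dz":0,"wx":0,"wy":0,"wz":-0.1},{"hand":-1,"dx":2.2,"dy":-4.5,"dz":0,"wx":0,"wy":0,"wz":-0.1},{"hand":-1,"dx":2.2,"dy":-4.5,"dz":0,"wx":0,"wy":0,"wz":-0.1},{"hand":-1,"dx":2.2,"dy":-4.5,"dz":0,"wx":0,"wy":0,"wz":-0.1}]'
```

```text
time_s: 1.1
position: [0.4235, 0.1398, 0.2225]
tcp_rot: [[-0.233, 0.973, -0.0], [0.973, 0.233, 0.0], [0.0, -0.0, -1.0]]
force: [1.5, 0.4, 0.5]
opening: 0.174
```

```bash

python3 -m handwheel '[{"hand":-1,"dx":0,"dy":-3.4,"dz":0,"wx":0,"wy":0,"wz":-0.022},{"hand":-1,"dx":0,"dy":-3.4,"dz":0,"wx":0,"wy":0,"wz":-0.022},{"hand":-1,"dx":0,"dy":-3.4,"dz":0,"wx":0,"wy":0,"wz":-0.022},{"hand":-1,"dx":0,"dy":-3.4,"dz":0,"wx":0,"wy":0,"wz":-0.022},{"hand":-1,"dx":0,"dy":-3.4,"dz":0,"wx":0,"wy":0,"wz":-0.022},{"hand":-1,"dx":0,"dy":-3.4,"dz":0,"wx":0,"wy":0,"wz":-0.022},{"hand":-1,"dx":0,"dy":-3.4,"dz":0,"wx":0,"wy":0,"wz":-0.022},{"hand":-1,"dx":0,"dy":-3.4,"dz":0,"wx":0,"wy":0,"wz":-0.022},{"hand":-1,"dx":0,"dy":-3.4,"dz":0,"wx":0,"wy":0,"wz":-0.022},{"hand":-1,"dx":0,"dy":-3.4,"dz":0,"wx":0,"wy":0,"wz":-0.022}]'
python3 -m handwheel '[{"hand":-1,"dx":2.5,"dy":0,"dz":0,"wx":0,"wy":0,"wz":0},{"hand":-1,"dx":2.5,"dy":0,"dz":0,"wx":0,"wy":0,"wz":0},{"hand":-1,"dx":2.5,"dy":0,"dz":0,"wx":0,"wy":0,"wz":0},{"hand":-1,"dx":2.5,"dy":0,"dz":-2,"wx":0,"wy":0,"wz":0},{"hand":-1,"dx":2.3,"dy":0,"dz":-3,"wx":0,"wy":0,"wz":0},{"hand":-1,"dx":0,"dy":0,"dz":-3,"wx":0,"wy":0,"wz":0},{"hand":-1,"dx":0,"dy":0,"dz":-3,"wx":0,"wy":0,"wz":0},{"hand":-1,"dx":0,"dy":0,"dz":0,"wx":0,"wy":0,"wz":0}]'
python3 - <<'E'
from h import *
for n in('scene','top'):
    p,d=vision.capture(n); cv2.imwrite(f'pics/{n}1.png',p[...,::-1]); np.savez(f'{n}1.npz',p=p,d=d)
    c=p[130:300,190:410] if n=='top' else p[120:290,170:390]
    cv2.imwrite(f'pics/{n}1c.png',cv2.resize(c,None,fx=3.5,fy=3.5,interpolation=2)[...,::-1])
E
```

```text
time_s: 2.1
position: [0.4227, -0.1995, 0.2223]
tcp_rot: [[-0.018, 1.0, -0.0], [1.0, 0.018, 0.001], [0.001, -0.0, -1.0]]
force: [0.9, -0.3, 0.2]
opening: 0.006
time_s: 2.9
position: [0.543, -0.1964, 0.1083]
tcp_rot: [[-0.019, 1.0, -0.009], [1.0, 0.019, 0.005], [0.005, -0.009, -1.0]]
force: [-0.4, -0.0, -0.5]
opening: 0.004
```

View pics/top1c.png

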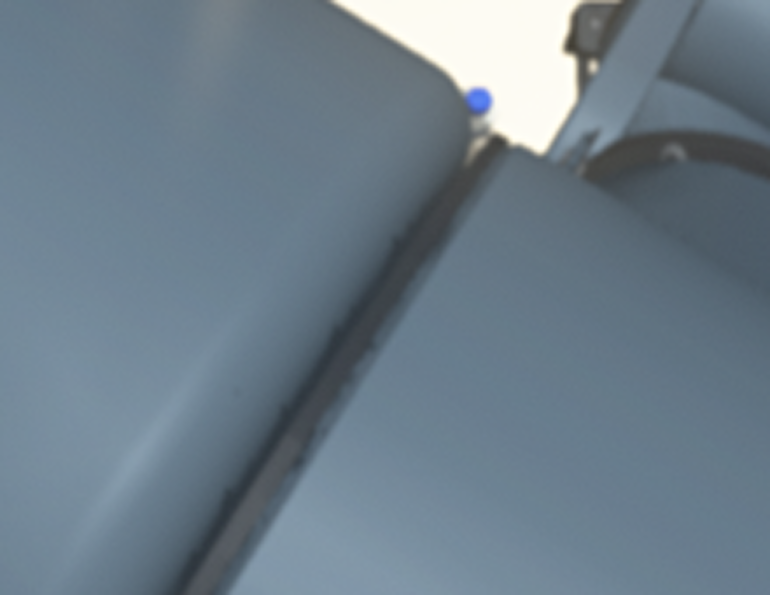

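View pics/scene1.png

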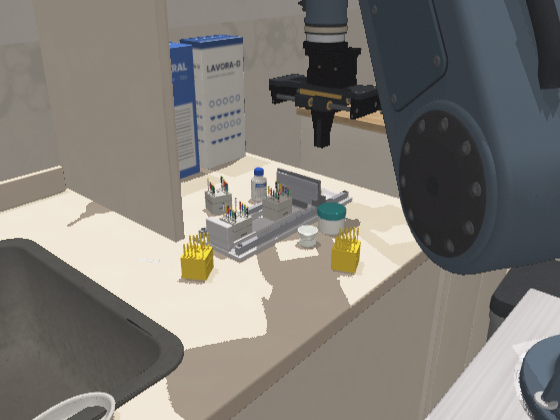

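The top view is now blocked by the forearm. The scene view shows the shut fingers hanging behind the stop, with the tip at px (321,143), and everything else undisturbed. Next I descend to z≈0.045.

```bash

python3 -m handwheel '[{"hand":-1,"dx":0.2,"dy":-0.2,"dz":-2,"wx":0,"wy":0,"wz":0},{"hand":-1,"dx":0,"dy":0,"dz":-2,"wx":0,"wy":0,"wz":0},{"hand":-1,"dx":0,"dy":0,"dz":-1.5,"wx":0,"wy":0,"wz":0},{"hand":-1,"dx":0,"dy":0,"dz":-1.0,"wx":0,"wy":0,"wz":0},{"hand":-1,"dx":0,"dy":0,"dz":0,"wx":0,"wy":0,"wz":0},{"hand":-1,"dx":0,"dy":0,"dz":0,"wx":0,"wy":0,"wz":0}]'
python3 - <<'E'
from h import *
n='scene'
p,d=vision.capture(n); c=p[120:260,190:390]
cv2.imwrite('pics/scene2c.png',cv2.resize(c,None,fx=4,fy=4,interpolation=2)[...,::-1])
print(bot.read_state()['position'],bot.read_state()['force'])
E
```

```text
time_s: 3.6
position: [0.5489, -0.2008, 0.0487]
tcp_rot: [[-0.019, 1.0, 0.002], [1.0, 0.019, -0.001], [-0.001, 0.002, -1.0]]
force: [-0.3, -0.3, 0.2]
opening: 0.003
[ 0.54903233 -0.20081296  0.04883082] [ 1.09047539 -0.58559206  1.00566557]
```

View pics/scene2c.png

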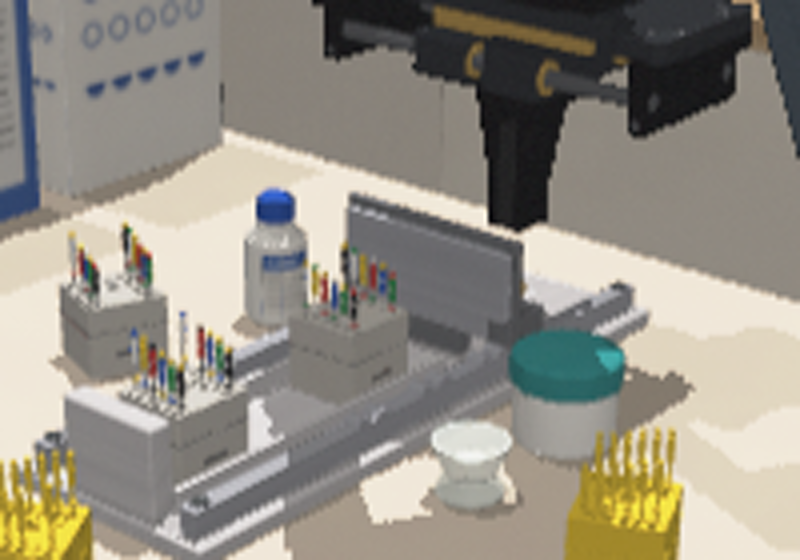

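```bash
python3 -c "
from h import *
print(proj('scene',(.549,-.2008,.0488)))"
python3 -m handwheel '[{"hand":-1,"dx":-0.2,"dy":1.2,"dz":0,"wx":0,"wy":0,"wz":0},{"hand":-1,"dx":0,"dy":1.2,"dz":0,"wx":0,"wy":0,"wz":0},{"hand":-1,"dx":0,"dy":1.0,"dz":0,"wx":0,"wy":0,"wz":0},{"hand":-1,"dx":0,"dy":0.6,"dz":0,"wx":0,"wy":0,"wz":0},{"hand":-1,"dx":0,"dy":0.2,"dz":0,"wx":0,"wy":0,"wz":0},{"hand":-1,"dx":0,"dy":0,"dz":0,"wx":0,"wy":0,"wz":0}]'
for i in 1 2 3; do python3 -m handwheel '[{"hand":-1,"dx":0,"dy":0.2,"dz":0,"wx":0,"wy":0,"wz":0},{"hand":-1,"dx":0,"dy":0.2,"dz":0,"wx":0,"wy":0,"wz":0}]' | egrep "pos|force"; done
```

```text
[319.89470359 175.0931148 ]
time_s: 4.25
position: [0.5463, -0.1578, 0.0476]
tcp_rot: [[-0.02, 1.0, 0.0], [1.0, 0.02, -0.0], [-0.0, 0.0, -1.0]]
force: [0.6, -0.7, 0.2]
opening: 0.01
position: [0.5463, -0.1546, 0.0475]
force: [-0.6, 0.2, 0.1]
position: [0.5461, -0.1506, 0.0475]
force: [-0.3, -1.2, 0.3]
position: [0.5462, -0.1464, 0.0475]
force: [0.0, -1.6, -0.8]
```

Contact came at TCP y≈-0.151, as expected. I'll type each push as its own call from here.

```bash
python3 -m handwheel '[{"hand":-1,"dx":0,"dy":0.2,"dz":0,"wx":0,"wy":0,"wz":0},{"hand":-1,"dx":0,"dy":0.2,"dz":0,"wx":0,"wy":0,"wz":0}]' | egrep "pos|force"
python3 -m handwheel '[{"hand":-1,"dx":0,"dy":0.2,"dz":0,"wx":0,"wy":0,"wz":0},{"hand":-1,"dx":0,"dy":0.2,"dz":0,"wx":0,"wy":0,"wz":0}]' | egrep "pos|force"
python3 -m handwheel '[{"hand":-1,"dx":0,"dy":0.2,"dz":0,"wx":0,"wy":0,"wz":0},{"hand":-1,"dx":0,"dy":0.2,"dz":0,"wx":0,"wy":0,"wz":0}]' | egrep "pos|force"
python3 -m handwheel '[{"hand":-1,"dx":0,"dy":0.2,"dz":0,"wx":0,"wy":0,"wz":0}]' | egrep "pos|force"
python3 -m handwheel '[{"hand":-1,"dx":0,"dy":0.2,"dz":0,"wx":0,"wy":0,"wz":0}]' | egrep "pos|force"
python3 -m handwheel '[{"hand":-1,"dx":0,"dy":0.2,"dz":0,"wx":0,"wy":0,"wz":0}]' | egrep "pos|force"
```

```text
position: [0.5463, -0.1444, 0.0476]
force: [-2.6, -11.5, -2.2]
position: [0.5462, -0.1417, 0.0476]
force: [-2.5, -8.4, -1.4]
position: [0.5461, -0.1347, 0.0475]
force: [0.6, -0.2, 0.1]
position: [0.5461, -0.1328, 0.0476]
force: [-1.8, -8.5, -2.1]
position: [0.5462, -0.1322, 0.0476]
force: [-4.4, -12.0, -1.9]
position: [0.5462, -0.1316, 0.0476]
force: [-4.6, -14.5, -3.1]
```

```bash
python3 -m handwheel '[{"hand":-1,"dx":0,"dy":0.2,"dz":0,"wx":0,"wy":0,"wz":0}]' | egrep "pos|force"
python3 -m handwheel '[{"hand":-1,"dx":0,"dy":0.2,"dz":0,"wx":0,"wy":0,"wz":0}]' | egrep "pos|force"
python3 -m handwheel '[{"hand":-1,"dx":0,"dy":0.2,"dz":0,"wx":0,"wy":0,"wz":0}]' | egrep "pos|force"
python3 -m handwheel '[{"hand":-1,"dx":0,"dy":0.2,"dz":0,"wx":0,"wy":0,"wz":0}]' | egrep "pos|force"
python3 -m handwheel '[{"hand":-1,"dx":0,"dy":0.1,"dz":0,"wx":0,"wy":0,"wz":0}]' | egrep "pos|force"
python3 -m handwheel '[{"hand":-1,"dx":0,"dy":0.1,"dz":0,"wx":0,"wy":0,"wz":0}]' | egrep "pos|force"
python3 -m handwheel '[{"hand":-1,"dx":0,"dy":0.1,"dz":0,"wx":0,"wy":0,"wz":0}]' | egrep "time|pos|force"
python3 -m handwheel '[{"hand":-1,"dx":0,"dy":0.1,"dz":0,"wx":0,"wy":0,"wz":0}]' | egrep "time|pos|force"
```

```text
position: [0.5461, -0.1285, 0.0476]
force: [-2.1, -6.2, -0.7]
position: [0.546, -0.125, 0.0476]
force: [-0.7, -2.0, 0.1]
position: [0.546, -0.1218, 0.0475]
force: [-0.5, -2.2, -0.3]
position: [0.546, -0.1197, 0.0475]
force: [-1.4, -2.8, -0.7]
position: [0.546, -0.1186, 0.0475]
force: [-1.2, -2.5, -0.0]
position: [0.546, -0.1178, 0.0475]
force: [-1.7, -1.4, -0.9]
time_s: 6.45
position: [0.546, -0.117, 0.0475]
force: [-1.1, -2.1, -0.4]
time_s: 6.55
position: [0.546, -0.1161, 0.0475]
force: [-0.8, -2.8, -0.2]
```

```bash
python3 -m handwheel '[{"hand":-1,"dx":0,"dy":0.2,"dz":0,"wx":0,"wy":0,"wz":0},{"hand":-1,"dx":-0.02,"dy":0.2,"dz":0,"wx":0,"wy":0,"wz":0},{"hand":-1,"dx":0,"dy":0.2,"dz":0,"wx":0,"wy":0,"wz":0},{"hand":-1,"dx":-0.02,"dy":0.2,"dz":0,"wx":0,"wy":0,"wz":0}]' | egrep "pos|force"
python3 -m handwheel '[{"hand":-1,"dx":0,"dy":0.2,"dz":0,"wx":0,"wy":0,"wz":0}]' | egrep "pos|force"
python3 -m handwheel '[{"hand":-1,"dx":0,"dy":0.2,"dz":0,"wx":0,"wy":0,"wz":0}]' | egrep "pos|force"
python3 -m handwheel '[{"hand":-1,"dx":0,"dy":0.1,"dz":0,"wx":0,"wy":0,"wz":0}]' | egrep "pos|force"
python3 -m handwheel '[{"hand":-1,"dx":0,"dy":0.1,"dz":0,"wx":0,"wy":0,"wz":0}]' | egrep "pos|force"
python3 -m handwheel '[{"hand":-1,"dx":0,"dy":0.1,"dz":0,"wx":0,"wy":0,"wz":0}]' | egrep "pos|force"
python3 -m handwheel '[{"hand":-1,"dx":0,"dy":0.1,"dz":0,"wx":0,"wy":0,"wz":0}]' | egrep "pos|force"
python3 -m handwheel '[{"hand":-1,"dx":0,"dy":0.1,"dz":0,"wx":0,"wy":0,"wz":0}]' | egrep "pos|force"
python3 -m handwheel '[{"hand":-1,"dx":0,"dy":0.1,"dz":0,"wx":0,"wy":0,"wz":0}]' | egrep "pos|force"
python3 - <<'E'
from h import *
n='scene'
p,d=vision.capture(n); c=p[120:260,190:390]
cv2.imwrite('pics/scene3c.png',cv2.resize(c,None,fx=4,fy=4,interpolation=2)[...,::-1])
E
```

```text
position: [0.5459, -0.1081, 0.0476]
force: [0.2, -2.0, -0.5]
position: [0.5459, -0.1061, 0.0476]
force: [-1.0, -1.6, -0.6]
position: [0.546, -0.1048, 0.0476]
force: [-2.8, -7.5, -1.7]
position: [0.546, -0.1047, 0.0476]
force: [-1.5, -9.3, -1.7]
position: [0.546, -0.1044, 0.0476]
force: [-2.4, -10.7, -2.3]
position: [0.546, -0.1041, 0.0476]
force: [-4.0, -13.7, -2.4]
position: [0.546, -0.1039, 0.0476]
force: [-4.9, -16.9, -2.6]
position: [0.546, -0.1033, 0.0477]
force: [-2.4, -12.8, -2.3]
position: [0.5459, -0.101, 0.0476]
force: [-2.2, -6.9, -1.4]
```

View pics/scene3c.png

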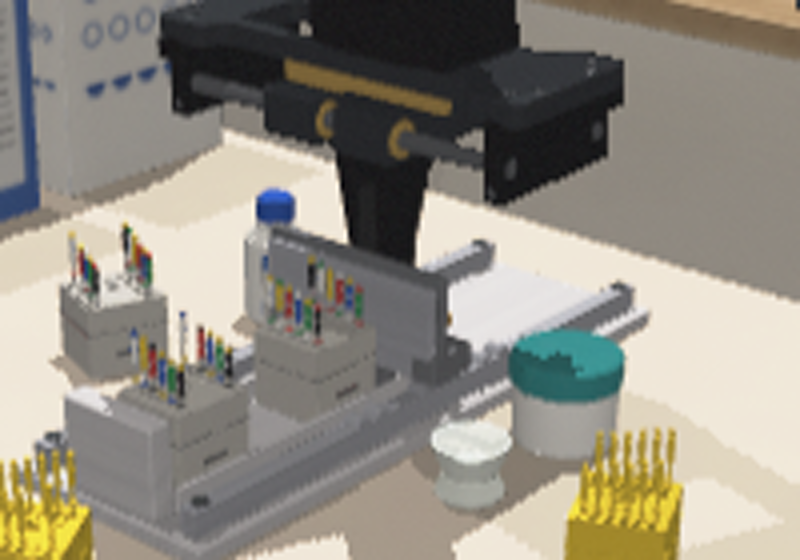

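Both blocks are upright, with the near block at crop px (315,370) just ahead of the stop. I'll go on through notch 2.

```bash
python3 -m handwheel '[{"hand":-1,"dx":0,"dy":0.2,"dz":0,"wx":0,"wy":0,"wz":0}]' | egrep "pos|force"
python3 -m handwheel '[{"hand":-1,"dx":0,"dy":0.2,"dz":0,"wx":0,"wy":0,"wz":0}]' | egrep "pos|force"
python3 -m handwheel '[{"hand":-1,"dx":0,"dy":0.1,"dz":0,"wx":0,"wy":0,"wz":0}]' | egrep "pos|force"
python3 -m handwheel '[{"hand":-1,"dx":0,"dy":0.1,"dz":0,"wx":0,"wy":0,"wz":0}]' | egrep "pos|force"
python3 -m handwheel '[{"hand":-1,"dx":0,"dy":0.1,"dz":0,"wx":0,"wy":0,"wz":0}]' | egrep "pos|force"
python3 -m handwheel '[{"hand":-1,"dx":0,"dy":0.1,"dz":0,"wx":0,"wy":0,"wz":0}]' | egrep "pos|force"
python3 -m handwheel '[{"hand":-1,"dx":0,"dy":0.1,"dz":0,"wx":0,"wy":0,"wz":0}]' | egrep "pos|force"
python3 -m handwheel '[{"hand":-1,"dx":0,"dy":0.1,"dz":0,"wx":0,"wy":0,"wz":0}]' | egrep "pos|force"
python3 -m handwheel '[{"hand":-1,"dx":0,"dy":0.1,"dz":0,"wx":0,"wy":0,"wz":0}]' | egrep "pos|force"
python3 -m handwheel '[{"hand":-1,"dx":0,"dy":0.1,"dz":0,"wx":0,"wy":0,"wz":0}]' | egrep "time|pos|force"
```

```text
position: [0.5459, -0.0975, 0.0476]
force: [-0.9, -3.3, -0.9]
position: [0.5459, -0.0944, 0.0475]
force: [-0.2, -0.3, -1.6]
position: [0.5459, -0.0932, 0.0476]
force: [-1.6, -4.5, -1.1]
position: [0.5459, -0.0928, 0.0476]
force: [-0.7, -7.1, -0.6]
position: [0.546, -0.0926, 0.0476]
force: [-2.7, -9.9, -1.6]
position: [0.546, -0.0924, 0.0476]
force: [-3.4, -13.1, -1.5]
position: [0.546, -0.0922, 0.0476]
force: [-4.0, -15.5, -2.2]
position: [0.546, -0.0919, 0.0477]
force: [-3.3, -16.5, -2.2]
position: [0.5459, -0.0905, 0.0476]
force: [-2.7, -10.2, -2.0]
time_s: 8.8
position: [0.5458, -0.0881, 0.0476]
force: [-1.4, -6.0, -1.0]
```

```bash
python3 -m handwheel '[{"hand":-1,"dx":0,"dy":0.1,"dz":0,"wx":0,"wy":0,"wz":0},{"hand":-1,"dx":-0.02,"dy":0.2,"dz":0,"wx":0,"wy":0,"wz":0},{"hand":-1,"dx":0,"dy":0.2,"dz":0,"wx":0,"wy":0,"wz":0},{"hand":-1,"dx":-0.02,"dy":0.2,"dz":0,"wx":0,"wy":0,"wz":0},{"hand":-1,"dx":0,"dy":0.2,"dz":0,"wx":0,"wy":0,"wz":0},{"hand":-1,"dx":0,"dy":0.2,"dz":0,"wx":0,"wy":0,"wz":0}]' | egrep "pos|force"
python3 -m handwheel '[{"hand":-1,"dx":0,"dy":0.2,"dz":0,"wx":0,"wy":0,"wz":0},{"hand":-1,"dx":0,"dy":0.2,"dz":0,"wx":0,"wy":0,"wz":0}]' | egrep "pos|force"
python3 -m handwheel '[{"hand":-1,"dx":0,"dy":0.2,"dz":0,"wx":0,"wy":0,"wz":0}]' | egrep "pos|force"
python3 - <<'E'
from h import *
n='scene'
p,d=vision.capture(n); c=p[120:260,190:390]
cv2.imwrite('pics/scene4c.png',cv2.resize(c,None,fx=4,fy=4,interpolation=2)[...,::-1])
E
```

```text
position: [0.5457, -0.0749, 0.0476]
force: [0.6, -2.1, -0.6]
position: [0.5457, -0.0711, 0.0476]
force: [1.4, -2.3, -1.8]
position: [0.5456, -0.0692, 0.0476]
force: [1.6, -1.9, -0.9]
```

View pics/scene4c.png

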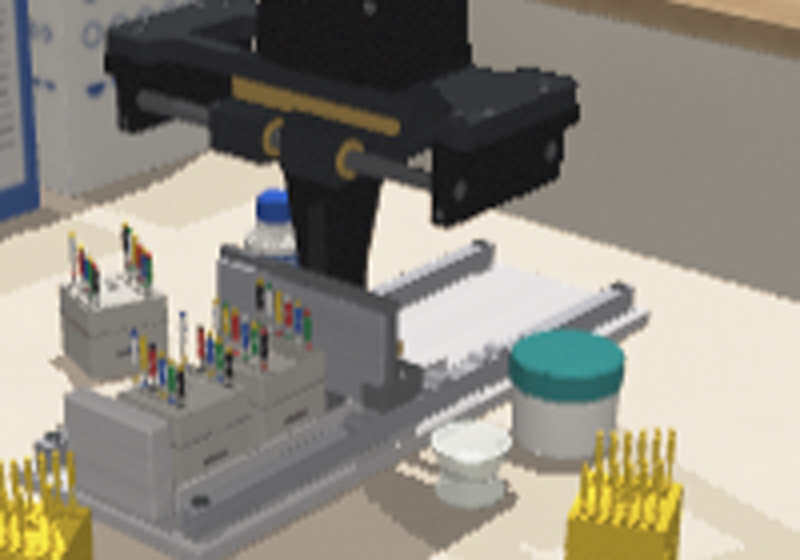

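Both blocks are still upright and nearly touching, and the pot and dish are unmoved. Now single steps into the last notch.

```bash
python3 -m handwheel '[{"hand":-1,"dx":0,"dy":0.2,"dz":0,"wx":0,"wy":0,"wz":0}]' | egrep "pos|force"
python3 -m handwheel '[{"hand":-1,"dx":0,"dy":0.2,"dz":0,"wx":0,"wy":0,"wz":0}]' | egrep "pos|force"
python3 -m handwheel '[{"hand":-1,"dx":0,"dy":0.1,"dz":0,"wx":0,"wy":0,"wz":0}]' | egrep "pos|force"
python3 -m handwheel '[{"hand":-1,"dx":0,"dy":0.1,"dz":0,"wx":0,"wy":0,"wz":0}]' | egrep "pos|force"
python3 -m handwheel '[{"hand":-1,"dx":0,"dy":0.1,"dz":0,"wx":0,"wy":0,"wz":0}]' | egrep "pos|force"
```

```text
position: [0.5455, -0.0673, 0.0476]
force: [1.2, -1.3, -0.9]
position: [0.5455, -0.0653, 0.0476]
force: [0.1, -3.8, -0.6]
position: [0.5456, -0.0649, 0.0477]
force: [-0.0, -6.9, -1.3]
position: [0.5456, -0.0646, 0.0477]
force: [0.3, -8.7, -0.7]
position: [0.5456, -0.0644, 0.0477]
force: [-1.8, -11.7, -0.4]
```

```bash
python3 -m handwheel '[{"hand":-1,"dx":0,"dy":0.05,"dz":0,"wx":0,"wy":0,"wz":0}]' | egrep "pos|force"
python3 -m handwheel '[{"hand":-1,"dx":0,"dy":0.05,"dz":0,"wx":0,"wy":0,"wz":0}]' | egrep "time|pos|force"
```

```text
position: [0.5456, -0.0644, 0.0477]
force: [-1.4, -13.0, -1.3]
time_s: 10.45
position: [0.5456, -0.0643, 0.0477]
force: [-1.1, -13.4, -1.4]
```

```bash
python3 -m handwheel '[{"hand":-1,"dx":0,"dy":0.05,"dz":0,"wx":0,"wy":0,"wz":0}]' | egrep "pos|force"
python3 -m handwheel '[{"hand":-1,"dx":0,"dy":0.05,"dz":0,"wx":0,"wy":0,"wz":0}]' | egrep "time|pos|force"
python3 -m handwheel '[{"hand":-1,"dx":0,"dy":0.05,"dz":0,"wx":0,"wy":0,"wz":0}]' | egrep "pos|force"
```

```text
position: [0.5456, -0.0642, 0.0477]
force: [-2.2, -14.6, -1.4]
time_s: 10.65
position: [0.5456, -0.0641, 0.0477]
force: [-2.9, -15.8, -0.9]
position: [0.5456, -0.0637, 0.0477]
force: [-2.7, -15.8, -1.0]
```

```bash
python3 -m handwheel '[{"hand":-1,"dx":0,"dy":0.05,"dz":0,"wx":0,"wy":0,"wz":0}]' | egrep "pos|force"
python3 -m handwheel '[{"hand":-1,"dx":0,"dy":0,"dz":0,"wx":0,"wy":0,"wz":0}]' | egrep "time|pos|force"
```

```text
position: [0.5456, -0.0626, 0.0477]
force: [-1.5, -9.7, -0.3]
time_s: 10.95
position: [0.5455, -0.0615, 0.0477]
force: [0.3, -7.5, -1.4]
```

```bash
python3 -m handwheel '[{"hand":-1,"dx":0,"dy":0.1,"dz":0,"wx":0,"wy":0,"wz":0}]' | egrep "pos|force"
python3 -m handwheel '[{"hand":-1,"dx":0,"dy":0.1,"dz":0,"wx":0,"wy":0,"wz":0}]' | egrep "time|pos|force"
python3 -m handwheel '[{"hand":-1,"dx":0,"dy":0,"dz":0,"wx":0,"wy":0,"wz":0}]' | egrep "time|pos|force"
```

```text
position: [0.5455, -0.0601, 0.0477]
force: [1.0, -7.4, -1.3]
time_s: 11.15
position: [0.5455, -0.0585, 0.0477]
force: [0.1, -4.9, -1.1]
time_s: 11.25
position: [0.5455, -0.0577, 0.0477]
force: [0.4, -2.6, 0.2]
```

```bash
python3 -m handwheel '[{"hand":-1,"dx":0,"dy":0.1,"dz":0,"wx":0,"wy":0,"wz":0}]' | egrep "pos|force"
python3 -m handwheel '[{"hand":-1,"dx":0,"dy":0.1,"dz":0,"wx":0,"wy":0,"wz":0}]' | egrep "time|pos|force"
python3 -m handwheel '[{"hand":-1,"dx":0,"dy":0,"dz":0,"wx":0,"wy":0,"wz":0}]' | egrep "time|pos|force"
```

```text
position: [0.5455, -0.0566, 0.0477]
force: [0.5, -3.6, -1.0]
time_s: 11.45
position: [0.5455, -0.0552, 0.0477]
force: [0.4, -2.0, 1.0]
time_s: 11.55
position: [0.545, -0.0545, 0.0475]
force: [0.5, -0.6, 0.0]
```

```bash
cat > st.py <<'E'
from h import *
import sys
def chk(tag):
    p,d=vision.capture('scene'); c=p[120:260,190:390]
    cv2.imwrite(f'pics/{tag}.png',cv2.resize(c,None,fx=4,fy=4,interpolation=2)[...,::-1])
    C=cloud('scene',d)
    f=(C[...,2]>0.062)&(C[...,2]<0.068)&(C[...,1]<-.015)&(C[...,1]>-.05)&(C[...,0]>.49)&(C[...,0]<.6)
    Q=C[f]; print(len(Q),np.median(Q,0))
    C0=cloud('scene',np.load('scene0.npz')['d']); f=(C0[...,2]>0.062)&(C0[...,2]<0.068)&(C0[...,1]<-.12)&(C0[...,1]>-.15)&(C0[...,0]>.49)&(C0[...,0]<.6)
    print('start',f.sum(),np.median(C0[f],0)); print(bot.read_state()['position'],bot.read_state()['force'])
chk(sys.argv[1])
E
python3 st.py s5
```

```text
224 [ 0.54715787 -0.03648724  0.06445669]
start 190 [ 0.54621728 -0.13454213  0.06443559]
[ 0.54478747 -0.0544322   0.04745439] [ 0.08242157 -0.18905614  0.44226416]
```

View pics/s5.png

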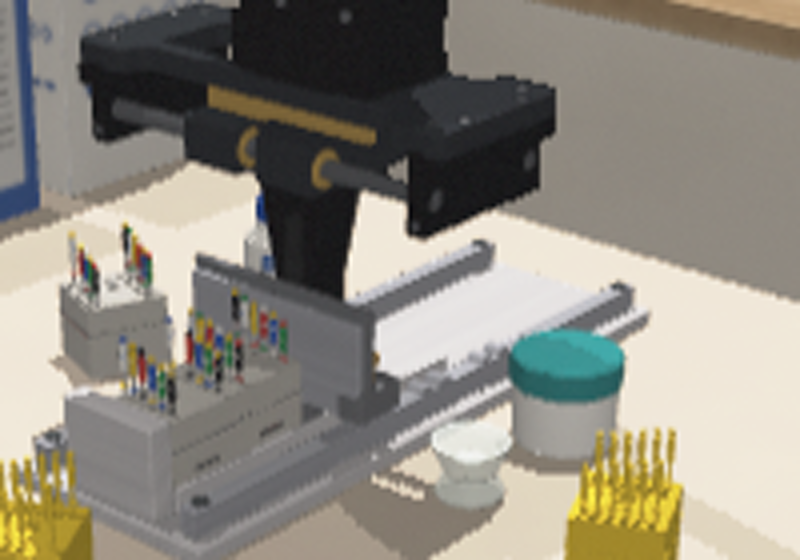

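The force fell to about 0 at TCP y=-0.0545, so the stop has dropped in. The picture shows both blocks upright against the end, at crop px (160,430) and (245,400). I'll retreat straight back, then up.

```bash
python3 -m handwheel '[{"hand":-1,"dx":0,"dy":-0.5,"dz":0,"wx":0,"wy":0,"wz":0},{"hand":-1,"dx":0,"dy":-1.5,"dz":0,"wx":0,"wy":0,"wz":0},{"hand":-1,"dx":0,"dy":-2,"dz":0,"wx":0,"wy":0,"wz":0},{"hand":-1,"dx":0,"dy":-1,"dz":2,"wx":0,"wy":0,"wz":0},{"hand":-1,"dx":0,"dy":0,"dz":3.5,"wx":0,"wy":0,"wz":0},{"hand":-1,"dx":0,"dy":0,"dz":4,"wx":0,"wy":0,"wz":0},{"hand":-1,"dx":0,"dy":0,"dz":4,"wx":0,"wy":0,"wz":0},{"hand":-1,"dx":0,"dy":0,"dz":4,"wx":0,"wy":0,"wz":0},{"hand":-1,"dx":0,"dy":0,"dz":0,"wx":0,"wy":0,"wz":0}]'
python3 st.py s6
```

```text
time_s: 12.5
position: [0.5487, -0.1076, 0.2284]
tcp_rot: [[-0.018, 1.0, 0.011], [1.0, 0.018, -0.005], [-0.005, 0.011, -1.0]]
force: [0.5, -0.9, 0.0]
opening: 0.002
225 [ 0.54687767 -0.03640775  0.06452884]
start 190 [ 0.54621728 -0.13454213  0.06443559]
[ 0.54696037 -0.10682225  0.2255739 ] [ 0.21759044  0.19177602 -0.27694658]
```

View pics/s6.png

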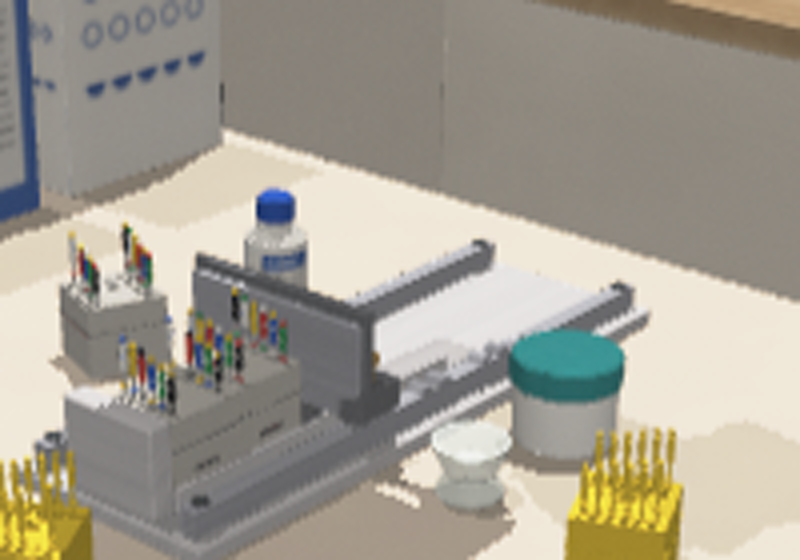

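The stop stayed put and the hand is clear. I'll swing back out so the top camera can confirm the travel.

```bash
python3 -m handwheel '[{"hand":-1,"dx":-3,"dy":0,"dz":0,"wx":0,"wy":0,"wz":0},{"hand":-1,"dx":-4,"dy":0,"dz":0,"wx":0,"wy":0,"wz":0},{"hand":-1,"dx":-4,"dy":1,"dz":0,"wx":0,"wy":0,"wz":0},{"hand":-1,"dx":-1.5,"dy":3,"dz":0,"wx":0,"wy":0,"wz":0},{"hand":-1,"dx":0,"dy":4,"dz":0,"wx":0,"wy":0,"wz":0.05},{"hand":-1,"dx":0,"dy":4,"dz":0,"wx":0,"wy":0,"wz":0.05},{"hand":-1,"dx":0,"dy":4,"dz":0,"wx":0,"wy":0,"wz":0.05},{"hand":-1,"dx":0,"dy":4,"dz":0,"wx":0,"wy":0,"wz":0.05},{"hand":-1,"dx":0,"dy":4,"dz":0,"wx":0,"wy":0,"wz":0.1},{"hand":-1,"dx":0,"dy":2,"dz":0,"wx":0,"wy":0,"wz":0.1}]'
python3 -m handwheel '[{"hand":-1,"dx":-2,"dy":4,"dz":0,"wx":0,"wy":0,"wz":0.1},{"hand":-1,"dx":-2,"dy":4,"dz":0,"wx":0,"wy":0,"wz":0.1},{"hand":-1,"dx":-2,"dy":4,"dz":0,"wx":0,"wy":0,"wz":0.1},{"hand":-1,"dx":-2,"dy":4,"dz":0,"wx":0,"wy":0,"wz":0.1},{"hand":-1,"dx":-2,"dy":4,"dz":0,"wx":0,"wy":0,"wz":0.1},{"hand":-1,"dx":-2,"dy":4,"dz":0,"wx":0,"wy":0,"wz":0.1},{"hand":-1,"dx":-2,"dy":4,"dz":0,"wx":0,"wy":0,"wz":0.1},{"hand":-1,"dx":-2,"dy":4,"dz":0,"wx":0,"wy":0,"wz":0.1},{"hand":-1,"dx":-2,"dy":4,"dz":0,"wx":0,"wy":0,"wz":0},{"hand":-1,"dx":0,"dy":0,"dz":0,"wx":0,"wy":0,"wz":0}]'
python3 - <<'E'
from h import *
p,d=vision.capture('top'); c=p[130:300,190:410]
cv2.imwrite('pics/top7c.png',cv2.resize(c,None,fx=3.6,fy=3.5,interpolation=cv2.INTER_CUBIC)[...,::-1])
np.savez('top7.npz',p=p,d=d)
for dd,u0,u1 in((np.load('top0.npz')['d'],320,340),(d,272,300)):
    C=cloud('top',dd); S=C[183:217,u0:u1].reshape(-1,3); S=S[(S[:,2]>.064)&(S[:,2]<.075)]
    print(len(S),S.mean(0).round(4),np.percentile(S[:,1],[5,50,95]).round(4))
E
```

```text
time_s: 13.55
position: [0.4188, 0.1567, 0.2211]
tcp_rot: [[-0.412, 0.911, -0.004], [0.911, 0.412, 0.0], [0.002, -0.003, -1.0]]
force: [0.2, 0.1, 0.2]
opening: 0.008
time_s: 14.55
position: [0.2379, 0.518, 0.2207]
tcp_rot: [[-0.94, 0.34, -0.002], [0.34, 0.94, 0.001], [0.002, -0.0, -1.0]]
force: [0.2, -1.1, 0.2]
opening: 0.007
88 [ 0.5417 -0.1376  0.0676] [-0.1397 -0.1375 -0.1337]
94 [ 0.5414 -0.0392  0.0676] [-0.0423 -0.0399 -0.0351]
```

View pics/top7c.png

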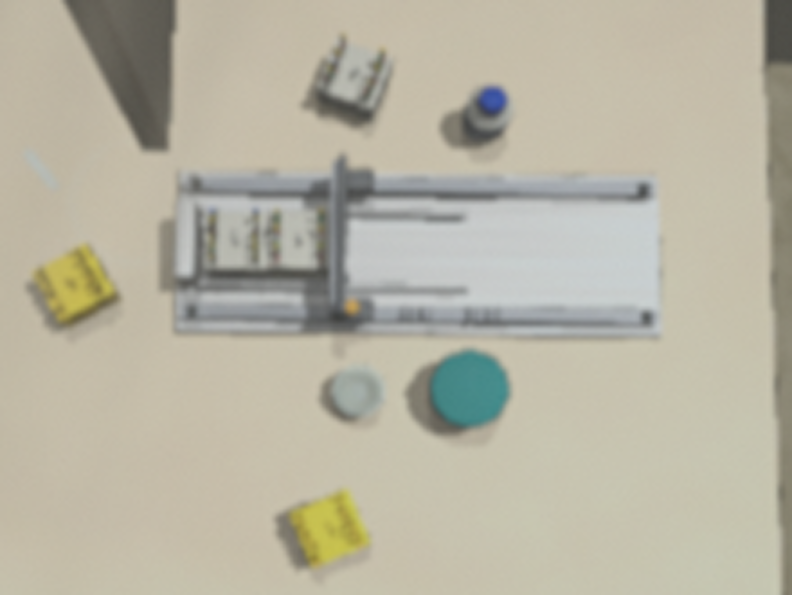

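The brass plunger, at crop px (351,307), sits exactly where the last notch was seen before (350,312). The stop centre reads rack y≈0.050 against 0.0505 expected, and the bystanders have not moved. Handing in.

```bash
python3 -c "
from rig import hand_in; print(hand_in())"
```

```text
the job is handed in; nothing more can be done
None
```

The stop is in the third notch, with both file blocks upright between it and the fixed end. I handed the job in at about 14.6 s; no verdict was reported. I pushed it from behind with shut fingertips, through notches 1 and 2. It then dropped into the third, where the push force rose to about 16 N and fell to about 0. That peak, like those at the first two notches (up to 17 N), was above the 6 to 10 N given for a ridge.

**Stop position:** The last top picture shows the plunger over the spot where I had seen the last notch. The stop's centre is at rack y ≈ 50 mm, against 50.5 mm expected. By the scene camera it moved about 98 mm from an estimated start of 41.5 mm, giving a travel of about 139.6 mm (camera good to about 2 mm).

**Everything else:** By eye, the spare block, dropper, pot, dish and yellow look-alikes have not moved. The hand is well clear, back near its start pose.

**Slips and limits:**
- One early move call was refused because its rows were missing keys.
- The first three contact steps (each 2 rows of 2 mm) were run in a shell loop; every later row was typed separately.
- I had no direct reading of the force between the far block and the rack.

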